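# Tap the stain bottle to the middle of the scale's rocking pan and store its weight

## Robot

A 6-joint arm with a two-finger parallel gripper is mounted at the origin on a cart in front of the work surface, level with it; the furniture and walls round the work are solid. World frame = base frame: x ahead of the robot, y to its left, z up, the work surface at z = 0. Lengths are in m, angles in rad, forces in N, time in s.
With the tool pointing down it reaches from about 0.25 to 0.775 m from the base axis. Payload 4 kg.
Tool frame: the origin (TCP) lies at the very end of the fingers, on their centre line; the grasp point (between the pads) lies 19 mm behind it (robot.grip_point_offset is the distance from the TCP to the grasp point, in m); z points along the fingers, x is the direction in which the jaws open and shut, and the axes are right-handed (so a half turn about z gives the same grasp; the last joint's range is limited). The gripper opens to 94 mm and grips with 3 to 60 N. Pads are 16 mm wide; open, the fingers measure 119 mm over their backs; the gripper's body (75 mm by 177 mm) begins 78 mm behind the grasp point.
Start: joints at [1.103, 0.087, 1.371, -0, 1.684, -0.103], TCP at [0.196, 0.514, 0.168] pointing down, gripper open.
Joint ranges: [-3.1, 3.1], [-0.76, 2.03], [0.27, 2.55], [-1.08, 4.22], [0.17, 2.65], [-2.57, 2.57]. Speed limits (rad/s): [2.79, 2.79, 3.14, 3.14, 3.14, 3.14].

## Interface

Orientations are given as [roll, pitch, yaw] about the fixed x, y, z axes, in that order (R = Rz(yaw) Ry(pitch) Rx(roll)).
In Python, from bench import robot gives the robot as it stands.
- The arm moves only by the shell command python3 -m inch 'ROWS'. ROWS is text: rows parted by semicolons, each of 5 numbers parted by spaces: the shift along the tool's x, y, z in cm, then the turn about the tool's z in rad, then the closure, from 0 (fully open) to 1 (shut). In form: tx ty tz spin claw; .... A call has 1 to 20 rows; each row is the pose to reach, as a shift and turn from the pose measured when the call began, along the tool's axes at that moment; what a row does not reach only later rows make up. A row lasts 1/12 s, in which the tool goes at most 41.7 mm and 7.16 degrees, less where a joint would pass 70% of its speed; a pose out of reach is approached as far as the arm can. A call with a gripper value outside its range is refused whole. The fingers move at their own pace and stop on an object; the grip force is fixed at half the most. Time passes only in rows, so rows that repeat a pose let the fingers close. It gives the time, the measured TCP pose, the force and the opening at its end, in the units of the state.
- robot.get_obs(): the state, without advancing time (a new reading comes with each control period).
- robot.snapshot(name): name is "scene" or "top" or "wrist"; returns (picture, depth): 400x640x3 uint8, blue, green, red; 400x640 float32, m along the optical axis (not along the pixel's ray), 0 where there is no reading.
- robot.camera_info(name): a dict with "K" (3x3 intrinsics, pixels), "extrinsics" (4x4, takes a point from world to camera coordinates); the wrist camera has in their place "mount" (4x4, takes a point from camera to tool coordinates, whose origin is the TCP and whose axes are the tool frame's). Camera axes: x right, y down, z forward; pixel columns grow to the right and rows downward; lengths in m; the calibration is good to about 2 mm. A picture is of the moment at which its call begins: read the wrist's pose just before it. camera_info takes no time and is no camera call.
- robot.close_job(): hands the job in, once; it reports no verdict.
The state is a dict: "time": time; "joint_positions": joint angles; "qvel": joint speeds; "joint_torque": joint torques, N m; "tool_pos": TCP position; "ee_rot": TCP orientation; "wrist_force": force on the tool from outside, world axes, zero at the start; "wrist_torque": the same for the moment, N m; "width": finger opening in m.
Only numpy, scipy, OpenCV 4.12 (cv2) and the standard library are available. Lean on these libraries where they do the work, as an engineer would, in place of code of your own. Each camera call takes 0.05 s, during which the arm holds its last target.

## Task

The small purple stain bottle stands off-centre on the small rocking pan of the bench scale, which spoils the weighing. With light touches of the fingertips - do not pinch it, lift it, tip it over or knock it off - bring it to the middle of the pan and let it stand there by itself; only then press the blue key beside the scale's display fully down to store the weight, and let it come up again. Leave the other things on the desk where they are.

Things in the scene. Friction and masses are not known exactly. Their poses are not given: they have to be found in the camera images.
- scale: A compact white bench scale that stands firmly and cannot be shifted: housing 172 x 124 mm, its flat top 28 mm above the desk. Origin on the desk straight below the middle of the pan; x points from the front to the back of the scale, y to its left, z up. The housing reaches from x = -116 mm (front) to +56 mm (back) and y = -62 to +62 mm. A blank display and the blue key lie on top near the front edge.
- pan_center (a point): The middle of the top face of the round steel weighing pan: 64 mm across, flat, no rim, 4 mm thick; its top is 38 mm above the desk and 10 mm above the housing. The pan is held level by a spring on a post under its middle, about 0.22 N m per rad in every direction; it rocks when the bottle is touched, sinks 1 to 5 degrees on the side where an off-centre bottle stands, and stops at about 7 degrees. z is the pan's upward normal.
- stain_bottle: The bottle to be centred: purple with a white cap, 60 g (give or take), 55 mm tall; its body is a cylinder 28 mm across up to 40 mm from its foot, the cap 21 mm across. Origin in the middle of its foot, z up along its axis. It starts upright 12 to 23 mm off the pan's middle, partly overhanging the edge. Friction on the pan is about 0.5 to 0.7, so it slides when pushed sideways in its lowest 15 mm and tends to tip when pushed higher up; it stays where it is left.
- key_top (a point): The middle of the top face of the blue spring key, 24 mm (along the scale's x) by 30 mm (along y), 88 mm in front of the pan's middle and 37 mm to the right of it; its top stands 35 mm above the desk and 7 mm above the housing.
- key (a joint): How far the blue key is pressed, m: 0 up, 0.004 fully down. It moves straight down; about 1 N starts it, about 4 N holds it fully down, and it springs back up.
- oil_bottle: Bystander, stays where it is: an amber glass bottle with black cap, 31 mm across, 62 mm tall; origin under its middle.
- white_bottle: Bystander, stays where it is: a white plastic bottle, 33 mm across, 66 mm tall; origin under its middle.
- slide_pack_1: Bystander, stays where it is: a small beige-topped carton of slides, 31 x 81 x 18 mm; origin under its middle.
- slide_pack_2: Bystander, stays where it is: a small white-topped carton of slides, 31 x 81 x 18 mm; origin under its middle.
- cassette_1: Bystander, stays where it is: a flat light-blue slotted plastic cassette, 28 x 40 x 6 mm; origin under its middle.
- loupe: Bystander, stays where it is: a folding magnifier, clear round lens and black handle, 40 x 87 x 12 mm; origin under its middle.
Things that resemble listed ones, but are neither listed nor needed, are in the scene too. Leave any yellow look-alike of the stain_bottle alone.

How it is judged:
By the outcome, as a careful person would: the job done as asked, in the order asked, and still so for the second after the job is handed in, with the robot touching nothing.
It also fails if it takes over 45 s, if anything falls off the work surface, if the arm or the gripper's body presses on something with over 40 N, if the wrist force passes 120 N, or if a joint passes its speed limit or range.

## Working session

There is one attempt and no reset: what is moved stays moved. The work goes in short steps, Python scripts to look and compute and a shell command to move; the robot and the scene stay as the last step left them, time stands still between calls to the robot, and variables do not carry over. Pictures are saved under pics/ and viewed, and the job is handed in when it is done.

```bash
ls; mkdir -p pics
python3 - <<'E'
from bench import robot
import cv2
print(robot.get_obs())
for n in ["scene","top","wrist"]:
    p,d=robot.snapshot(n); cv2.imwrite(f"pics/{n}0.png",p)
    import numpy as np; np.save(f"pics/{n}0.npy",d)
    print(n,robot.camera_info(n))
E
```

```text
pics
{'time': 0.0, 'joint_positions': array([ 1.10289486e+00,  8.79380757e-02,  1.37226773e+00, -2.58816091e-05,
        1.68358447e+00, -1.03110045e-01]), 'qvel': array([3.26375879e-04, 3.36416892e-04, 7.75064114e-04, 3.62687413e-05,
       2.22708647e-03, 1.36695686e-03]), 'joint_torque': array([-9.46435080e-06, -3.40185606e+01, -3.02426791e+01,  7.17873336e-02,
        3.31703515e-02, -1.58574053e-04]), 'tool_pos': array([0.19594474, 0.51322976, 0.16640668]), 'ee_rot': array([-3.14139204e+00,  2.18860342e-03,  1.20600224e+00]), 'wrist_force': array([-0.81500312, -0.18954227, -0.93383664]), 'wrist_torque': array([ 0.01646441,  0.02919679, -0.01008935]), 'width': 0.09372653501792086}
scene {'K': array([[367.22952179,   0.        , 318.99804774],
       [  0.        , 367.22952179, 196.81866227],
       [  0.        ,   0.        ,   1.        ]]), 'extrinsics': array([[-0.85145432, -0.52406046,  0.0196514 ,  0.47828889],
       [-0.25035264,  0.37325664, -0.89331016,  0.08420705],
       [ 0.46081352, -0.76553257, -0.44901089,  0.80321711],
       [ 0.        ,  0.        ,  0.     
[... 263 characters left out ...]
     [-0.98664329,  0.02098163, -0.16153881,  0.47032002],
       [ 0.16206129,  0.02618685, -0.98643316,  0.96716276],
       [ 0.        ,  0.        ,  0.        ,  1.        ]])}
wrist {'K': array([[303.35269807,   0.        , 324.16283947],
       [  0.        , 303.35269807, 198.10948608],
       [  0.        ,   0.        ,   1.        ]]), 'mount': array([[ 9.99999743e-01, -6.47758884e-04,  3.06076523e-04,
        -3.15811966e-04],
       [ 5.58617924e-04,  9.72478273e-01,  2.32992910e-01,
        -6.73065492e-02],
       [-4.48575996e-04, -2.32992679e-01,  9.72478385e-01,
        -2.17674105e-01],
       [ 0.00000000e+00,  0.00000000e+00,  0.00000000e+00,
         1.00000000e+00]])}
```

View pics/scene0.png

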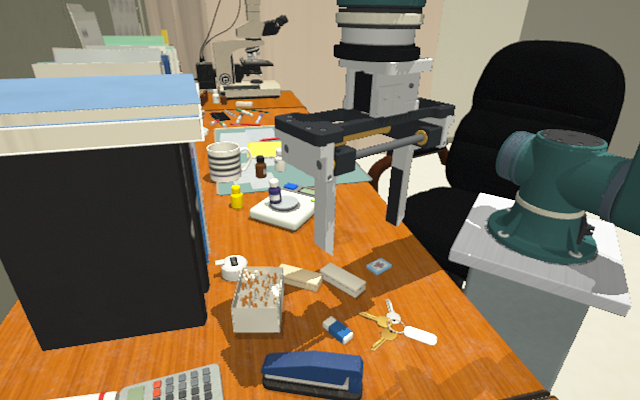

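View pics/top0.png

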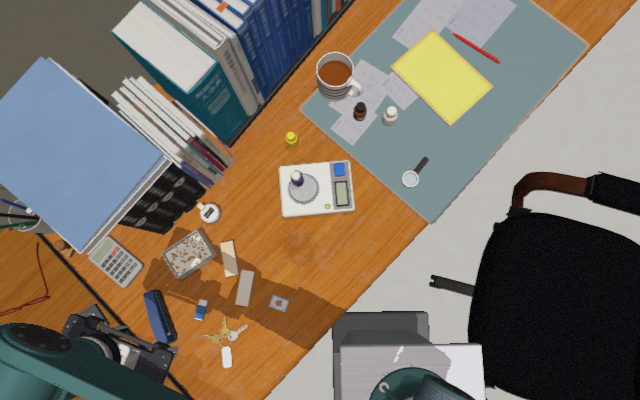

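View pics/wrist0.png

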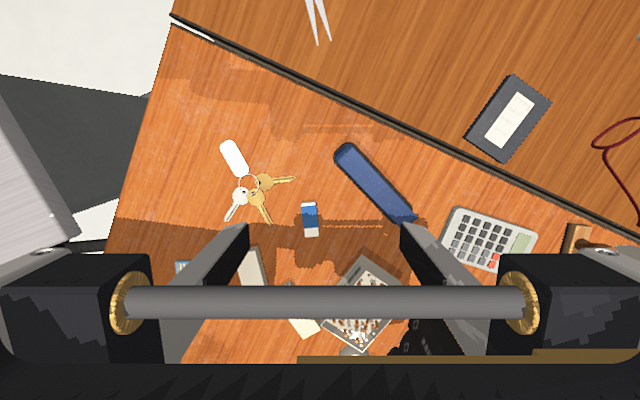

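```bash
cat > h.py <<'E'
import numpy as np, cv2
from bench import robot
def w(name,u,v,z,ci=None):
    """pixel -> world at height z"""
    ci=ci or robot.camera_info(name); K=ci["K"];E=ci["extrinsics"]
    R=E[:3,:3];t=E[:3,3]; c=-R.T@t; d=R.T@np.linalg.solve(K,[u,v,1.]); return c+d*(z-c[2])/d[2]
def px(name,P):
    ci=robot.camera_info(name);E=ci["extrinsics"]; p=ci["K"]@(E[:3,:3]@np.asarray(P)+E[:3,3]); return p[:2]/p[2]
def wd(name,u,v,d):
    ci=robot.camera_info(name);E=ci["extrinsics"]
    return E[:3,:3].T@(np.linalg.solve(ci["K"],[u,v,1.])*d-E[:3,3])
E
python3 - <<'E'
from h import *
p=cv2.imread("pics/top0.png"); c=p[150:230,265:365]; cv2.imwrite("pics/topz.png",cv2.resize(c,None,fx=7,fy=7,interpolation=cv2.INTER_CUBIC))
p=cv2.imread("pics/scene0.png"); c=p[165:240,230:330]; cv2.imwrite("pics/scenez.png",cv2.resize(c,None,fx=7,fy=7,interpolation=cv2.INTER_CUBIC))
d=np.load("pics/top0.npy"); 
for u,v in [(339,170),(303,190),(310,195),(297,177),(292,137),(330,205),(345,195)]: print((u,v),wd("top",u,v,d[v,u]))
E
```

```text
(339, 170) [0.55096455 0.1522959  0.03442528]
(303, 190) [0.50458061 0.23694361 0.03756301]
(310, 195) [0.49203472 0.2207353  0.03977319]
(297, 177) [0.52351696 0.24644082 0.09192071]
(292, 137) [0.62830107 0.26040802 0.05215618]
(330, 205) [0.4695346  0.17505231 0.02800016]
(345, 195) [0.49253036 0.13958307 0.02726981]
```

View pics/topz.png

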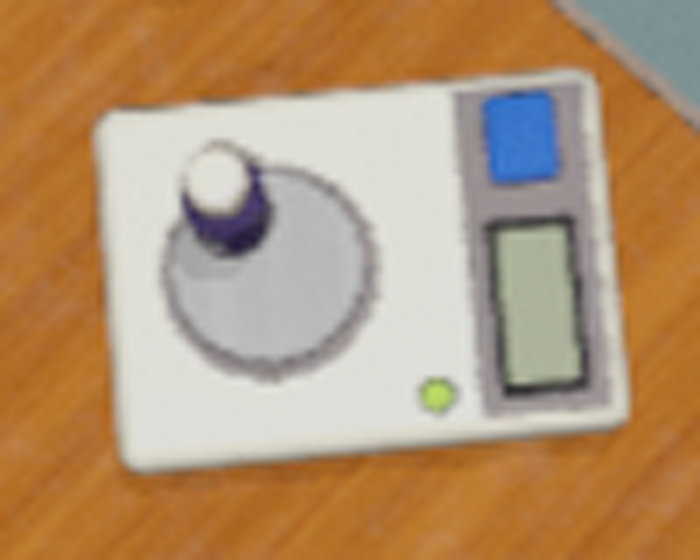

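View pics/scenez.png

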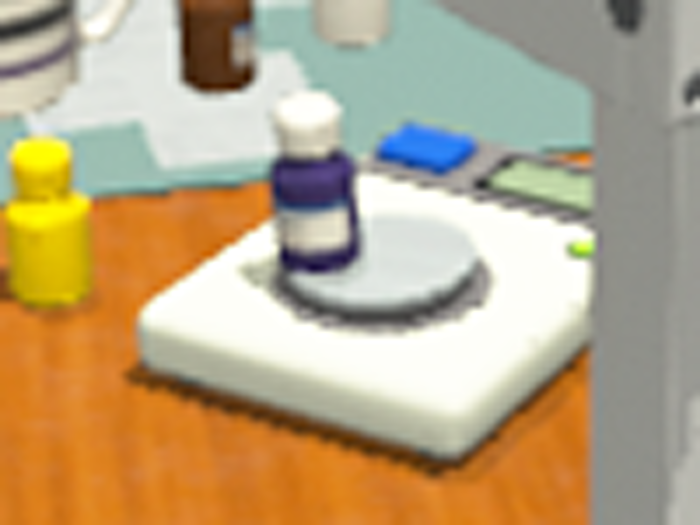

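Run:
```python
from h import *
def z(x,y): return 265+(x+.5)/7-.5,150+(y+.5)/7-.5
cs=[w("top",*z(*q),.028)[:2] for q in [(98,108),(598,72),(628,428),(122,468)]]
print("corners BR? ",cs); 
b=cs[0]; 
print("sides",[np.linalg.norm(cs[i]-cs[(i+1)%4])*1e3 for i in range(4)])
# x axis of scale: front(right) -> back(left)
ax=(cs[0]-cs[1])+(cs[3]-cs[2]); yaw=np.arctan2(ax[1],ax[0]); print("yaw",yaw)
C=np.mean(cs,0); ex=np.array([np.cos(yaw),np.sin(yaw)]); ey=np.array([-ex[1],ex[0]])
print("center",C,"pan from housing",C+ex*.030)
print("key pred",C+.03*ex-.088*ex-.037*ey, "meas",w("top",*z(521,137),.035))
print("pan meas",w("top",*z(268,270),.038))
print("cap",w("top",*z(217,180),.093), "foot far edge",w("top",*z(230,258),.038))
for P in [(.5,.24,.038)]: print(px("top",P),px("scene",P))
print("pan scene",w("scene",230+382/7-.4,165+263/7-.4,.038),"bottle cap scene",w("scene",230+306/7-.4,165+105/7,.093))
print("key scene",w("scene",230+430/7-.4,165+148/7-.4,.035))
```

```text
corners BR?  [array([0.56801307, 0.29486394]), array([0.57646255, 0.12562139]), array([0.45494963, 0.11908933]), array([0.44501232, 0.2870602 ])]
sides [np.float64(169.45334434615924), np.float64(121.68836178476772), np.float64(168.26455981023605), np.float64(123.24805816733846)]
yaw 1.625268074040993
center [0.51110939 0.20665871] pan from housing [0.50947605 0.23661422]
key pred [0.55121231 0.1507592 ] meas [0.55288273 0.15225916 0.035     ]
pan meas [0.50889184 0.23720167 0.038     ]
cap [0.52721383 0.24948097 0.093     ] foot far edge [0.51323085 0.24978998 0.038     ]
[301.69207992 191.93345545] [287.04489186 203.28572101]
pan scene [0.50865049 0.23921099 0.038     ] bottle cap scene [0.52785242 0.25135111 0.093     ]
key scene [0.55100888 0.15305754 0.035     ]
```

Run:
```python
from h import *
d=np.load("pics/top0.npy"); 
ci=robot.camera_info("top");E=ci["extrinsics"];K=ci["K"]
v,u=np.mgrid[:400,:640]; r=np.stack([(u-K[0,2])/K[0,0],(v-K[1,2])/K[1,1],np.ones_like(u)],-1)*d[...,None]
P=(r-E[:3,3])@E[:3,:3]
P[d==0]=np.nan
g=np.full((16,18),-1.)  # x .1..0.9, y 0..0.9
for p in P.reshape(-1,3):
    if np.isfinite(p).all():
        i=int((p[0]-.1)/.05); j=int((p[1]+.0)/.05)
        if 0<=i<16 and 0<=j<18: g[i,j]=max(g[i,j],p[2])
print("cols y=0.. step .05")
for i in range(16): print("x%.2f"%(.1+.05*i),' '.join("%3d"%(100*a) for a in g[i]))
```

```text
cols y=0.. step .05
x0.10  20   4   0   0   0   0   0   0  32   0   0   0   0 -100 -100 -100 -100 -100
x0.15 -63 -62 -62   0   0   0  51  58  58  59  59   5   0   0 -100 -100   0 -100
x0.20 -72 -73   0   0   0   1   0  58  59  59  59  34   0   1   1   1   0   3
x0.25 -73   0   0   0   0   1   0   2   0  59  59  34   3   1   1   0   4   4
x0.30   0   0   0   0   0   0   0   2   2   5   5   0   1   2   1   0   3   3
x0.35   0   0   0   0   0   0   0   1   4   5  34  34  34   2   1   6   5   3
x0.40   0   0   0   0   2   3   0   0   3  32  34  34  34  34   1 -100  14  14
x0.45   0   0   3   3   4   4   0   0   3  34  34  34  34  34  34 -100  13  13
x0.50   2   0   3   3   9   9   0   0  32  34  34  34  34  34  34 -100 -100 -100
x0.55   1   0   3   3   3   3   0  13  26  34  34  34  34  34  34 -100 -100 -100
x0.60   0   1   1   1   1   5   0   2  29  26  26  34  34  34  34  27 -100 -100
x0.65   7   7   6   1   0   0   0  33  29  29  29  26  34  34  34  33 -100 -100
x0.70   1   7   9   9   0   0  33  35  35  29  29  29   0  41  40 -100 -100 -100
x0.75   1   1   9   9   0  33  32  33  35  34  29  29  34  41 -100 -100 -100 -100
x0.80   1   0   9   9  24  31  31  32  32  32  31  27  33 -100 -100 -100 -100 -100
x0.85   1   1   0   2  24   9 -100 -100 -100 -100 -100  25 -100 -100 -100 -100 -100 -100
```

```bash
python3 - <<'E'
from h import *
d=np.load("pics/top0.npy"); 
ci=robot.camera_info("top");E=ci["extrinsics"];K=ci["K"]
v,u=np.mgrid[:400,:640]; r=np.stack([(u-K[0,2])/K[0,0],(v-K[1,2])/K[1,1],np.ones_like(u)],-1)*d[...,None]
P=((r-E[:3,3])@E[:3,:3])[d>0]
yaw=2.17; T=np.array([.551,.267]); ex=np.array([np.cos(yaw),np.sin(yaw)]); ey=np.array([np.sin(yaw),-np.cos(yaw)])
q=P[:,:2]-T; a=q@ex; b=q@ey
for m in (0,.02,.04):
    s=(abs(a)<.0885+m)&(abs(b)<.0375+m); print(m,P[s][:,2].max(),P[s][P[s][:,2].argmax()])
E
python3 -m inch '-2 2.5 0 0 0.2; -5 6 0 0 0.5; -8.5 10 0 -0.1 0.83; -12 14 0 -0.2 0.83; -13 18 0 -0.32 0.83; -13 21.5 0 -0.44 0.83; -12.5 25 0 -0.56 0.83; -12 28.5 0 -0.68 0.83; -11.5 32 0 -0.8 0.83; -11 35.5 0 -0.9 0.83; -10.5 39 0 -0.965 0.83; -10.3 41.9 0 -0.965 0.83; -10.3 41.9 0 -0.965 0.83; -10.3 41.9 0 -0.965 0.83'
```

```text
0 0.0978150576596662 [0.53117353 0.24591125 0.09781506]
0.02 0.0978150576596662 [0.53117353 0.24591125 0.09781506]
0.04 0.0978150576596662 [0.53117353 0.24591125 0.09781506]
time: 1.32
tool_pos: [0.5512, 0.2668, 0.1651]
ee_rot: [-3.137, -0.0, 2.169]
wrist_force: [-0.1, 0.0, -0.3]
width: 0.0159
```

Run:
```python
from h import *
o=robot.get_obs(); print(o["tool_pos"],o["ee_rot"])
p,d=robot.snapshot("wrist"); cv2.imwrite("pics/w1.png",p); np.save("pics/w1.npy",d)
c=p[100:300,220:420]; cv2.imwrite("pics/w1z.png",cv2.resize(c,None,fx=3,fy=3,interpolation=cv2.INTER_CUBIC))
```

```text
[0.55123999 0.26675346 0.16509056] [-3.13726264e+00 -2.36715878e-04  2.16863019e+00]
```

View pics/w1.png

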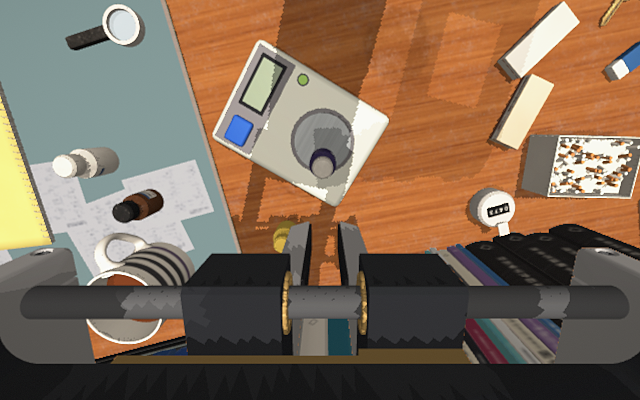

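View pics/w1z.png

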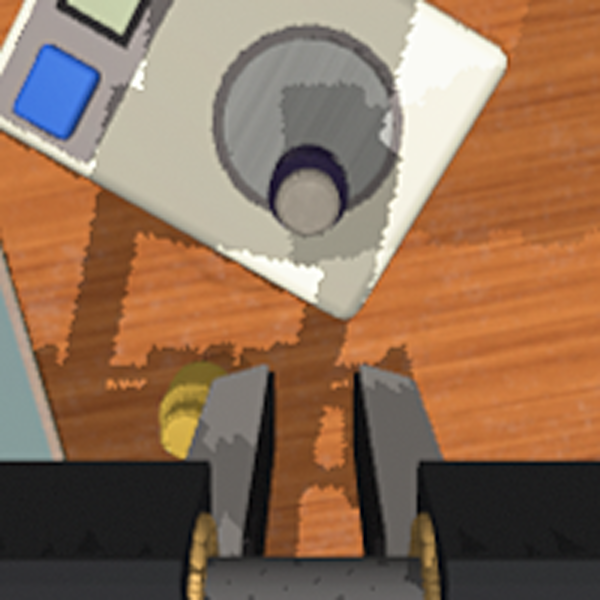

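```bash
cat >> h.py <<'E'
from scipy.spatial.transform import Rotation as Rn
def wp(u,v,z,pos,rot):
    ci=robot.camera_info("wrist"); M=ci["mount"]; R=Rn.from_euler("xyz",rot).as_matrix()
    c=R@M[:3,3]+pos; d=R@(M[:3,:3]@np.linalg.solve(ci["K"],[u,v,1.])); return c+d*(z-c[2])/d[2]
def tool(P,pos,rot): return Rn.from_euler("xyz",rot).as_matrix().T@(np.asarray(P)-pos)*1e3
E
python3 - <<'E'
from h import *
pos=np.array([0.55123999,0.26675346,0.16509056]);rot=[-3.13726264e+00,-2.36715878e-04,2.16863019e+00]
def z(x,y): return 220+(x+.5)/3-.5,100+(y+.5)/3-.5
for n,q,h in [("pan",(308,120),.038),("panL",(214,120),.038),("panR",(402,120),.038),("panT",(308,27),.038),("panB",(308,213),.038),("cap",(307,202),.093),("bodyfar@top",(308,145),.078),("bodyL",(269,190),.078),("bodyR",(349,190),.078),("key",(57,91),.035),("hc",(345,318),.028)]:
    P=wp(*z(*q),h,pos,rot); print(n,P.round(4),tool(P,pos,rot).round(1))
d=np.load("pics/w1.npy")
for u,v in [(322,170),(307,135),(345,128),(322,118)]:
    print(u,v,d[v,u])
    M=robot.camera_info("wrist"); p=np.linalg.solve(M["K"],[u,v,1])*d[v,u]; print((Rn.from_euler("xyz",rot).as_matrix()@(M["mount"][:3,:3]@p+M["mount"][:3,3])+pos).round(4))
E
```

```text
pan [0.509  0.2356 0.038 ] [ -2.  -51.9 127.3]
panL [0.5287 0.2066 0.038 ] [-37.1 -51.9 127.3]
panR [0.4893 0.2645 0.038 ] [ 33.  -51.9 127.3]
panT [0.4815 0.2169 0.038 ] [ -2.  -85.2 127.5]
panB [0.5379 0.2551 0.038 ] [ -2.1 -17.1 127.2]
cap [0.5285 0.2487 0.093 ] [ -2.1 -28.6  72.2]
bodyfar@top [0.5143 0.2394 0.078 ] [ -1.8 -45.6  87.3]
bodyL [0.534  0.2369 0.078 ] [-14.9 -30.7  87.2]
bodyR [0.5189 0.2591 0.078 ] [ 11.9 -30.7  87.2]
key [0.553  0.1522 0.035 ] [-95.7 -62.5 130.3]
hc [0.5659 0.2921 0.028 ] [ 12.7  27.  137. ]
322 170 0.29236254
[0.531  0.2504 0.0923]
307 135 0.3367467
[0.5143 0.2186 0.0392]
345 128 0.33452982
[0.4844 0.2491 0.0397]
322 118 0.33211896
[0.4899 0.2221 0.0397]
```

```bash
python3 -m inch '-0.1 0.1 2 0 0.83; -0.2 0.1 5 0 0.83; -0.2 0.1 8 0 0.83; -0.2 0.1 10 0 0.83; -0.2 0.1 11.5 0 0.83; -0.2 0 12.1 0 0.83; -0.2 0 12.1 0 0.83; -0.2 0 12.1 0 0.83'
python3 - <<'E'
from h import *
o=robot.get_obs(); print(o["tool_pos"],o["ee_rot"],o["wrist_force"])
p,d=robot.snapshot("wrist"); cv2.imwrite("pics/w2.png",p); np.save("pics/w2.npy",d)
p,d=robot.snapshot("scene");c=p[145:245,220:340]; cv2.imwrite("pics/s2z.png",cv2.resize(c,None,fx=6,fy=6,interpolation=cv2.INTER_CUBIC))
E
```

```text
time: 2.03
tool_pos: [0.5505, 0.2664, 0.0459]
ee_rot: [-3.139, -0.0, 2.171]
wrist_force: [-0.8, -0.5, 0.1]
width: 0.0159
[0.55051956 0.26636357 0.04594474] [-3.13921704e+00 -1.36171908e-04  2.17138169e+00] [-0.76078022 -0.52673556  0.09002143]
```

View pics/w2.png

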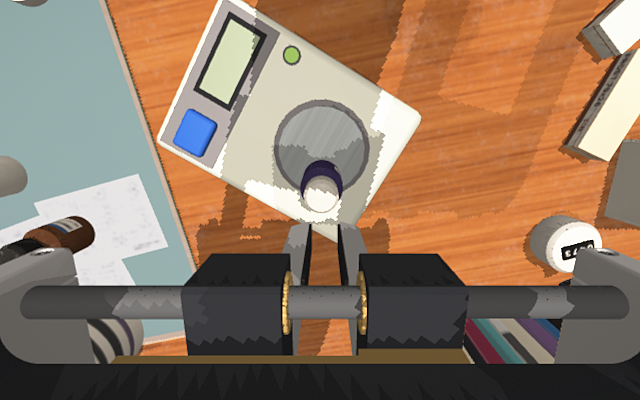

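View pics/s2z.png

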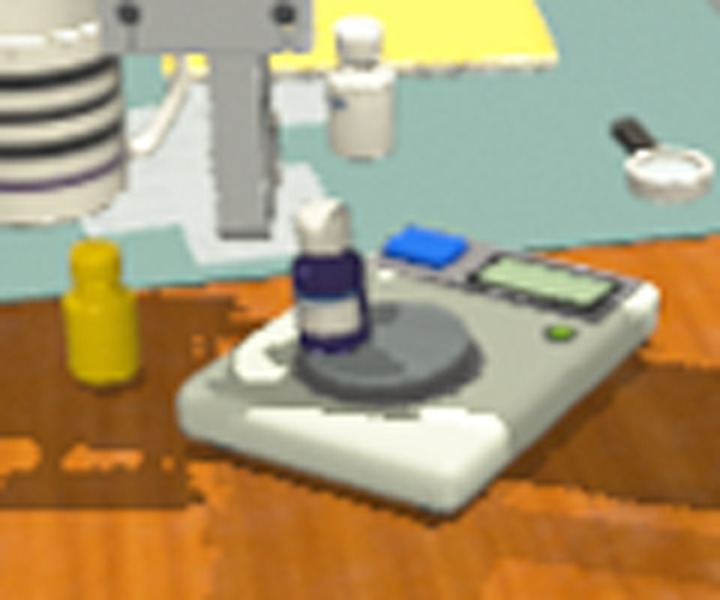

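Run:
```python
from h import *
o=robot.get_obs(); print(o["time"],px("scene",o["tool_pos"]),px("scene",o["tool_pos"]+[0,0,.12]))
p,d=robot.snapshot("scene"); cv2.imwrite("pics/s3.png",p); print(robot.get_obs()["time"])
```

```text
2.1333 [261.54404132 198.35149081] [258.68005515 147.89327719]
2.1833
```

View pics/s3.png

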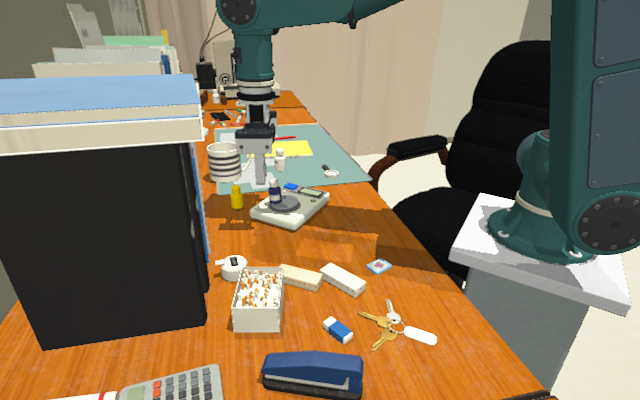

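Run:
```python
from h import *
p,d=robot.snapshot("scene")
for v in (170,178,182,184,186,188,190,192,196): print(v,[(wd("scene",u,v,d[v,u])*1e3).round(0).tolist() for u in (255,260,264)])
print(px("scene",(.509,.2365,.038)),px("scene",(.553,.152,.035)))
p,d=robot.snapshot("top"); 
t=robot.get_obs()["tool_pos"]; print(px("top",t))
c=p[120:240,245:365]; cv2.imwrite("pics/t3z.png",cv2.resize(c,None,fx=5,fy=5,interpolation=cv2.INTER_CUBIC))
```

```text
170 [[549.0, 286.0, 124.0], [540.0, 280.0, 124.0], [551.0, 254.0, 113.0]]
178 [[549.0, 287.0, 106.0], [540.0, 282.0, 106.0], [551.0, 255.0, 94.0]]
182 [[549.0, 288.0, 96.0], [541.0, 281.0, 96.0], [540.0, 269.0, 92.0]]
184 [[672.0, 151.0, 8.0], [545.0, 276.0, 88.0], [538.0, 272.0, 88.0]]
186 [[667.0, 157.0, 6.0], [655.0, 151.0, 6.0], [645.0, 146.0, 7.0]]
188 [[658.0, 168.0, 6.0], [647.0, 161.0, 7.0], [638.0, 155.0, 6.0]]
190 [[651.0, 176.0, 6.0], [641.0, 168.0, 5.0], [632.0, 162.0, 5.0]]
192 [[647.0, 181.0, 3.0], [636.0, 174.0, 3.0], [630.0, 166.0, 1.0]]
196 [[634.0, 196.0, 1.0], [622.0, 191.0, 2.0], [614.0, 185.0, 2.0]]
[284.75539263 201.67634582] [290.62817786 185.40927661]
[290.01897835 169.53260307]
```

View pics/t3z.png

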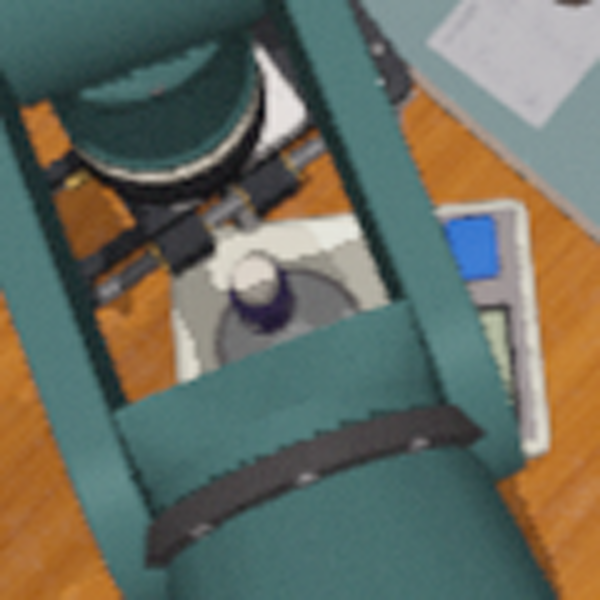

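Run:
```python
from h import *
M=robot.camera_info("wrist")
d=np.load("pics/w2.npy")
def t(u,v): 
    p=np.linalg.solve(M["K"],[u,v,1])*d[v,u]; return ((M["mount"][:3,:3]@p+M["mount"][:3,3])*1e3).round(0).tolist()
for v in (210,216,220,222,224,226,230,240,250): print(v,[t(u,v) for u in (300,304,308,312,336,342,348,352)])
p=cv2.imread("pics/w2.png"); c=p[130:260,260:400]; cv2.imwrite("pics/w2z.png",cv2.resize(c,None,fx=5,fy=5,interpolation=cv2.INTER_CUBIC))
```

```text
210 [[-20.0, -1.0, 18.0], [-16.0, -2.0, 16.0], [-13.0, -1.0, 17.0], [-7.0, -19.0, -44.0], [9.0, -1.0, 17.0], [14.0, -1.0, 18.0], [19.0, -1.0, 18.0], [22.0, -1.0, 17.0]]
216 [[-20.0, 3.0, 16.0], [-16.0, 4.0, 17.0], [-13.0, 4.0, 18.0], [-10.0, 4.0, 17.0], [10.0, 4.0, 17.0], [14.0, 4.0, 17.0], [19.0, 4.0, 17.0], [22.0, 3.0, 16.0]]
220 [[-20.0, 7.0, 18.0], [-16.0, 7.0, 18.0], [-13.0, 7.0, 16.0], [-10.0, 7.0, 17.0], [10.0, 7.0, 18.0], [14.0, 7.0, 18.0], [19.0, 7.0, 17.0], [22.0, 7.0, 17.0]]
222 [[-20.0, 10.0, 20.0], [-17.0, 9.0, 18.0], [-10.0, -10.0, -40.0], [-10.0, 9.0, 17.0], [10.0, 9.0, 18.0], [11.0, -10.0, -40.0], [19.0, 8.0, 16.0], [23.0, 9.0, 18.0]]
224 [[-15.0, -9.0, -43.0], [-12.0, -9.0, -43.0], [-10.0, -10.0, -44.0], [-10.0, 11.0, 18.0], [10.0, 11.0, 17.0], [11.0, -10.0, -44.0], [14.0, -10.0, -43.0], [23.0, 11.0, 20.0]]
226 [[-14.0, -9.0, -46.0], [-12.0, -10.0, -47.0], [-10.0, -9.0, -47.0], [-10.0, 13.0, 18.0], [10.0, 12.0, 18.0], [11.0, -9.0, -46.0], [14.0, -10.0, -47.0], [16.0, -9.0, -46.0]]
230 [[-14.0, -10.0, -54.0], [-12.0, -10.0, -54.0], [-9.0, -9.0, -52.0], [-11.0, 26.0, 46.0], [10.0, 15.0, 16.0], [10.0, -10.0, -54.0], [13.0, -10.0, -55.0], [16.0, -9.0, -53.0]]
240 [[-13.0, -10.0, -70.0], [-11.0, -10.0, -70.0], [-9.0, -8.0, -66.0], [-11.0, 35.0, 45.0], [10.0, 25.0, 18.0], [9.0, -8.0, -65.0], [12.0, -10.0, -71.0], [14.0, -9.0, -68.0]]
250 [[-12.0, -10.0, -83.0], [-10.0, -10.0, -82.0], [-8.0, -8.0, -79.0], [-11.0, 45.0, 46.0], [11.0, 45.0, 46.0], [9.0, -8.0, -79.0], [11.0, -10.0, -83.0], [13.0, -9.0, -82.0]]
```

View pics/w2z.png

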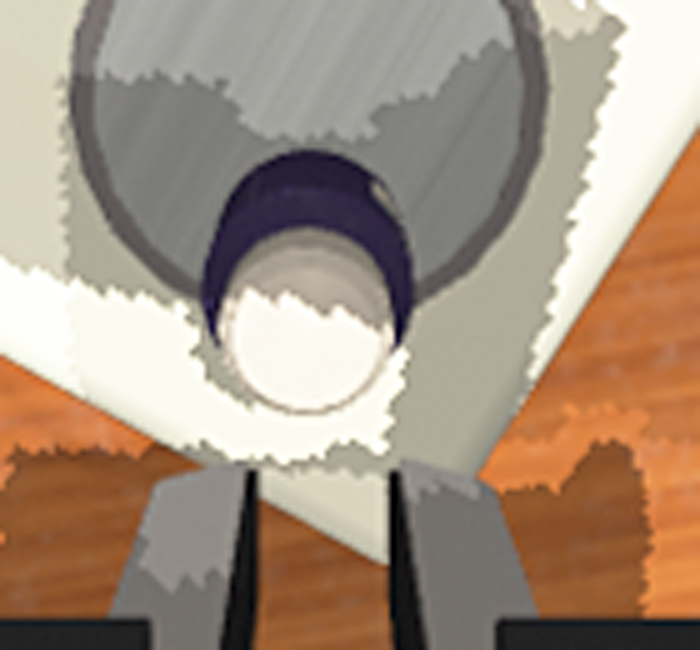

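Run:
```python
from h import *
d=np.load("pics/scene0.npy")
for v in (160,200,230,240,244,248,250,252,254,258): print(v,[(wd("scene",u,v,d[v,u])*1e3).round(0).tolist() for u in (322,326,331)])
print(px("scene",(.1959,.5132,.1664)))
for v in (180,200,210,216,220,224,228,232): print(v,[(wd("scene",u,v,d[v,u])*1e3).round(0).tolist() for u in (392,398,402)])
M=robot.camera_info("wrist")
d=np.load("pics/wrist0.npy")
def t(u,v): 
    p=np.linalg.solve(M["K"],[u,v,1])*d[v,u]; return ((M["mount"][:3,:3]@p+M["mount"][:3,3])*1e3).round(0).tolist()
for v in (221,224,226,228,232,240): print(v,[t(u,v) for u in (236,240,246,404,410,416)])
d=np.load("pics/w1.npy")
for v in (221,224,226,228,232,240): print(v,[t(u,v) for u in (300,306,342,348)])
print(robot.grip_point_offset)
```

```text
160 [[198.0, 599.0, 322.0], [193.0, 601.0, 323.0], [192.0, 595.0, 322.0]]
200 [[213.0, 571.0, 270.0], [209.0, 571.0, 271.0], [207.0, 565.0, 269.0]]
230 [[213.0, 570.0, 237.0], [208.0, 570.0, 238.0], [206.0, 564.0, 236.0]]
240 [[212.0, 570.0, 225.0], [208.0, 570.0, 226.0], [206.0, 564.0, 224.0]]
244 [[213.0, 570.0, 220.0], [208.0, 570.0, 222.0], [206.0, 563.0, 219.0]]
248 [[212.0, 570.0, 216.0], [208.0, 569.0, 216.0], [206.0, 563.0, 214.0]]
250 [[365.0, 308.0, 1.0], [208.0, 569.0, 214.0], [206.0, 563.0, 211.0]]
252 [[362.0, 313.0, 1.0], [354.0, 311.0, 3.0], [206.0, 563.0, 209.0]]
254 [[358.0, 320.0, 2.0], [351.0, 315.0, 2.0], [206.0, 563.0, 206.0]]
258 [[352.0, 330.0, 0.0], [345.0, 326.0, 1.0], [337.0, 322.0, 2.0]]
[358.49807469 264.13468056]
180 [[183.0, 468.0, 260.0], [176.0, 470.0, 262.0], [171.0, 471.0, 264.0]]
200 [[180.0, 469.0, 236.0], [172.0, 472.0, 239.0], [169.0, 468.0, 238.0]]
210 [[178.0, 470.0, 224.0], [171.0, 471.0, 226.0], [168.0, 464.0, 224.0]]
216 [[178.0, 470.0, 216.0], [170.0, 471.0, 219.0], [168.0, 462.0, 215.0]]
220 [[177.0, 470.0, 211.0], [170.0, 469.0, 212.0], [
[... 910 characters left out ...]
.0]]
240 [[-47.0, -8.0, -66.0], [-47.0, -6.0, -60.0], [-47.0, -1.0, -47.0], [47.0, -1.0, -48.0], [47.0, -6.0, -61.0], [48.0, -9.0, -67.0]]
221 [[-32.0, 55.0, 163.0], [-24.0, 55.0, 164.0], [23.0, 55.0, 163.0], [31.0, 55.0, 165.0]]
224 [[-15.0, -10.0, -44.0], [-11.0, -10.0, -43.0], [11.0, -9.0, -43.0], [14.0, -9.0, -43.0]]
226 [[-14.0, -9.0, -47.0], [-11.0, -10.0, -47.0], [10.0, -10.0, -47.0], [14.0, -9.0, -47.0]]
228 [[-14.0, -10.0, -51.0], [-11.0, -10.0, -50.0], [10.0, -9.0, -50.0], [14.0, -10.0, -51.0]]
232 [[-14.0, -9.0, -57.0], [-10.0, -10.0, -58.0], [10.0, -10.0, -58.0], [13.0, -9.0, -57.0]]
240 [[-13.0, -10.0, -70.0], [-10.0, -9.0, -69.0], [9.0, -8.0, -66.0], [12.0, -9.0, -69.0]]
0.0188
```

```bash
python3 -m inch '0 0 0.4 0 0.83; 0 0 0.8 0 0.83; 0 0 1.2 0 0.83; 0 0 1.4 0 0.83; 0 0 1.6 0 0.83; 0 0 1.7 0 0.83; 0 0 1.8 0 0.83; 0 0 1.9 0 0.83; 0 0 1.95 0 0.83; 0 0 1.95 0 0.83'
python3 - <<'E'
from h import *
o=robot.get_obs(); print(o["tool_pos"],o["ee_rot"],o["wrist_force"],o["joint_torque"])
p,d=robot.snapshot("scene");c=p[145:245,220:340]; cv2.imwrite("pics/s4z.png",cv2.resize(c,None,fx=6,fy=6,interpolation=cv2.INTER_CUBIC))
E
```

```text
time: 3.12
tool_pos: [0.5518, 0.266, 0.0269]
ee_rot: [-3.141, 0.0, 2.17]
wrist_force: [0.9, 0.3, 0.2]
width: 0.016
[0.55184356 0.26601586 0.02692696] [-3.14074994e+00  3.49979393e-04  2.17025651e+00] [0.87697361 0.32574632 0.17045255] [-3.92463015e-03 -4.09667122e+01 -2.86689627e+01 -3.55729612e-02
  5.97077329e-02 -1.06866373e-04]
```

View pics/s4z.png

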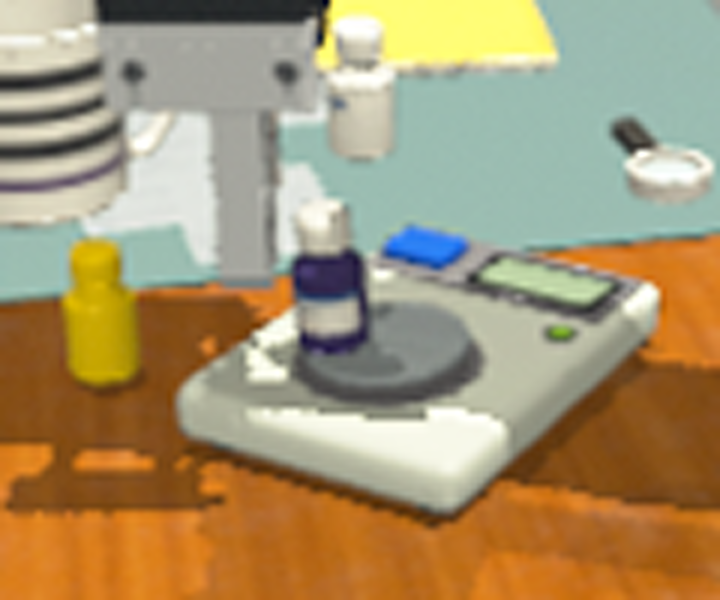

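```bash
python3 -m inch '0 0 0.5 0 0.83; 0 0 1 0 0.83; 0 0 1.5 0 0.83; 0 0 1.8 0 0.83; 0 0 2.1 0 0.83; 0 0 2.2 0 0.83; 0 0 2.25 0 0.83; 0 0 2.25 0 0.83'
python3 - <<'E'
from h import *
o=robot.get_obs(); print(o["tool_pos"],o["ee_rot"],o["wrist_force"])
p,d=robot.snapshot("wrist"); cv2.imwrite("pics/w5.png",p); np.save("pics/w5.npy",d)
c=p[130:260,260:400]; cv2.imwrite("pics/w5z.png",cv2.resize(c,None,fx=5,fy=5,interpolation=cv2.INTER_CUBIC))
p,d=robot.snapshot("scene");c=p[145:245,220:340]; cv2.imwrite("pics/s5z.png",cv2.resize(c,None,fx=6,fy=6,interpolation=cv2.INTER_CUBIC))
for v in range(194,206): print(v,[(wd("scene",u,v,d[v,u])*1e3).round(0).tolist() for u in (257,260,263)])
E
```

```text
time: 3.83
tool_pos: [0.5518, 0.266, 0.0044]
ee_rot: [-3.141, 0.0, 2.17]
wrist_force: [0.8, 0.4, -0.9]
width: 0.016
[0.55184988 0.26601494 0.00441711] [-3.14072437e+00  3.73717396e-04  2.17032338e+00] [ 0.7568171   0.41319425 -0.85636674]
194 [[549.0, 284.0, 66.0], [541.0, 283.0, 68.0], [535.0, 280.0, 68.0]]
195 [[548.0, 285.0, 64.0], [543.0, 281.0, 64.0], [536.0, 279.0, 65.0]]
196 [[546.0, 288.0, 64.0], [542.0, 282.0, 62.0], [538.0, 278.0, 62.0]]
197 [[549.0, 285.0, 59.0], [542.0, 282.0, 60.0], [536.0, 279.0, 60.0]]
198 [[547.0, 287.0, 58.0], [542.0, 283.0, 58.0], [538.0, 278.0, 57.0]]
199 [[548.0, 286.0, 55.0], [541.0, 285.0, 56.0], [538.0, 278.0, 54.0]]
200 [[548.0, 286.0, 52.0], [544.0, 281.0, 51.0], [538.0, 278.0, 52.0]]
201 [[555.0, 279.0, 45.0], [547.0, 277.0, 46.0], [542.0, 273.0, 46.0]]
202 [[608.0, 219.0, 1.0], [566.0, 256.0, 29.0], [558.0, 254.0, 31.0]]
203 [[569.0, 263.0, 29.0], [560.0, 263.0, 31.0], [557.0, 256.0, 29.0]]
204 [[564.0, 269.0, 30.0], [558.0, 265.0, 30.0], [553.0, 262.0, 30.0]]
205 [[561.0, 273.0, 30.0], [556.0, 268.0, 29.0], [550.0, 265.0, 30.0]]
```

View pics/s5z.png

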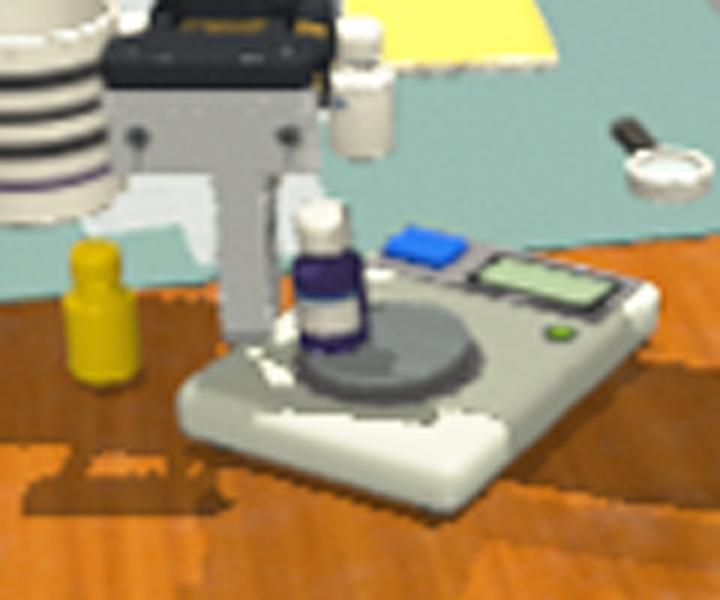

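View pics/w5z.png

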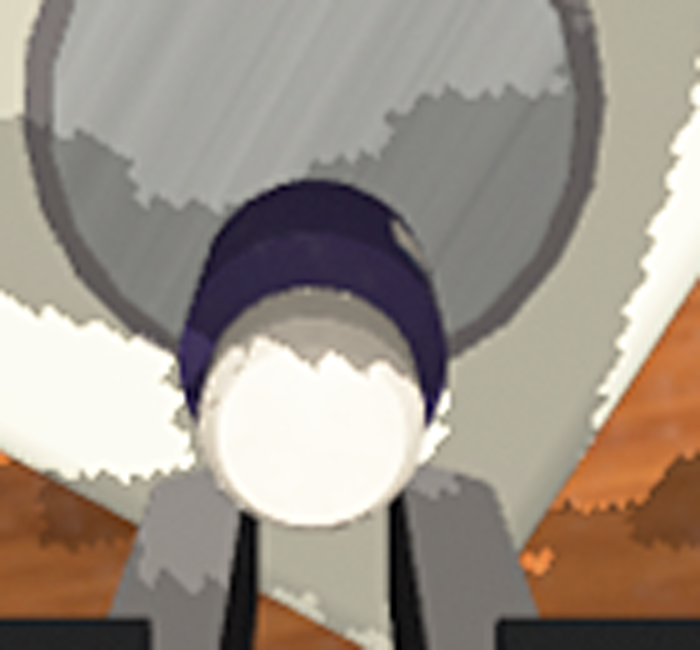

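```bash
python3 -m inch '-0.15 -0.3 0 0 0.83; -0.15 -0.6 0 0 0.83; -0.15 -0.8 0 0 0.83; -0.15 -0.9 0 0 0.83; -0.15 -1 0 0 0.83; -0.15 -1.1 0 0 0.83; -0.15 -1.2 0 0 0.83; -0.15 -1.3 0 0 0.83; -0.15 -1.4 0 0 0.83; -0.15 -1.5 0 0 0.83; -0.15 -1.6 0 0 0.83; -0.15 -1.7 0 0 0.83; -0.15 -1.8 0 0 0.83; -0.15 -1.8 0 0 0.83'
python3 - <<'E'
from h import *
o=robot.get_obs(); print(o["tool_pos"],o["ee_rot"],o["wrist_force"])
p,d=robot.snapshot("wrist"); cv2.imwrite("pics/w6.png",p); np.save("pics/w6.npy",d)
c=p[130:260,260:400]; cv2.imwrite("pics/w6z.png",cv2.resize(c,None,fx=5,fy=5,interpolation=cv2.INTER_CUBIC))
p,d=robot.snapshot("scene");c=p[145:245,220:340]; cv2.imwrite("pics/s6z.png",cv2.resize(c,None,fx=6,fy=6,interpolation=cv2.INTER_CUBIC))
E
```

```text
time: 5.1
tool_pos: [0.5381, 0.2547, 0.0049]
ee_rot: [3.142, 0.001, 2.17]
wrist_force: [0.4, -0.2, 1.9]
width: 0.0163
[0.53807315 0.25466445 0.00494291] [3.14156364e+00 6.29487053e-04 2.17026601e+00] [ 0.38897071 -0.21767484  1.87858006]
```

View pics/s6z.png

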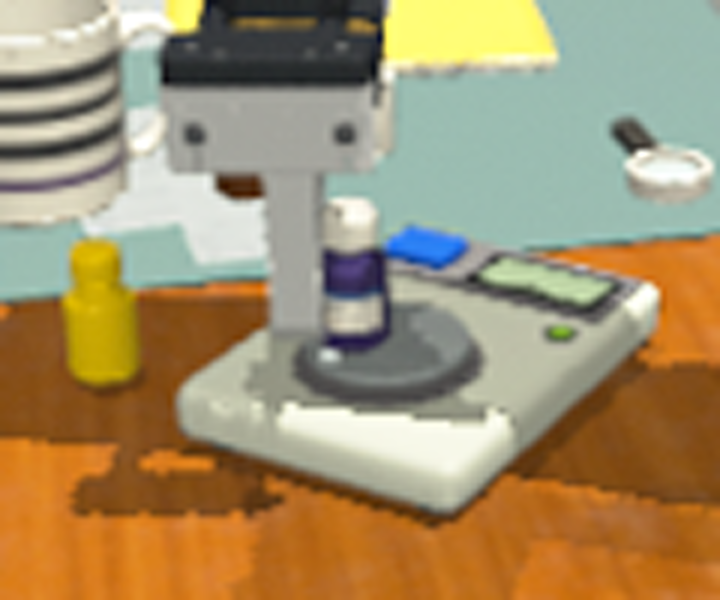

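View pics/w6z.png

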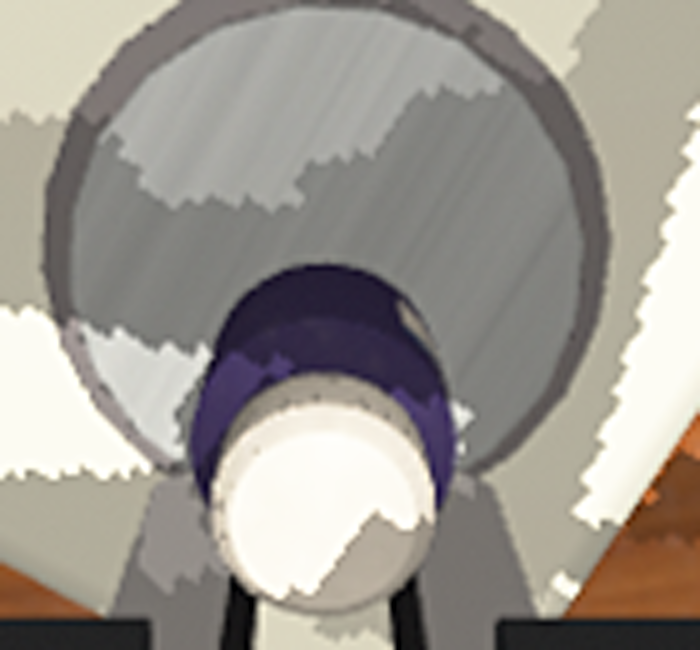

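```bash
cat >> h.py <<'E'
def proj(P,pos,rot):
    ci=robot.camera_info("wrist"); M=ci["mount"]; R=Rn.from_euler("xyz",rot).as_matrix()
    t=(np.atleast_2d(P)-pos)@R; c=(t-M[:3,3])@M[:3,:3]; q=c@ci["K"].T; return q[:,:2]/q[:,2:]
def circ(c,r,z):
    a=np.linspace(0,2*np.pi,73); return np.c_[c[0]+r*np.cos(a),c[1]+r*np.sin(a),0*a+z]
def overlay(img,out,items,pos,rot,u0,v0,u1,v1,f=5):
    c=cv2.resize(img[v0:v1,u0:u1],None,fx=f,fy=f,interpolation=cv2.INTER_CUBIC)
    for (ctr,r,z,col) in items:
        q=proj(circ(ctr,r,z),pos,rot); q=(q-[u0,v0]+.5)*f-.5
        cv2.polylines(c,[q.round().astype(int)],True,col,1)
    cv2.imwrite(out,c)
E
python3 - <<'E'
from h import *
pos=np.array([0.53807315,0.25466445,0.00494291]);rot=[3.14156364e+00,6.29487053e-04,2.17026601e+00]
im=cv2.imread("pics/w6.png")
pan=(.509,.2365)
ex=np.array([np.cos(rot[2]),np.sin(rot[2])]);ey=np.array([ex[1],-ex[0]])
b=pos[:2]-.0198*ey
overlay(im,"pics/w6o.png",[(pan,.032,.038,(0,0,255)),(b,.014,.078,(0,255,0)),(b,.0105,.093,(255,255,0)),(b,.014,.038,(0,255,255))],pos,rot,255,125,395,245)
print(b,tool([*pan,.038],pos,rot),np.hypot(*(b-pan)))
E
```

```text
[0.52172558 0.2434932 ] [  1.38519417 -34.25131741 -33.05896228] 0.014520507679111639
```

View pics/w6o.png

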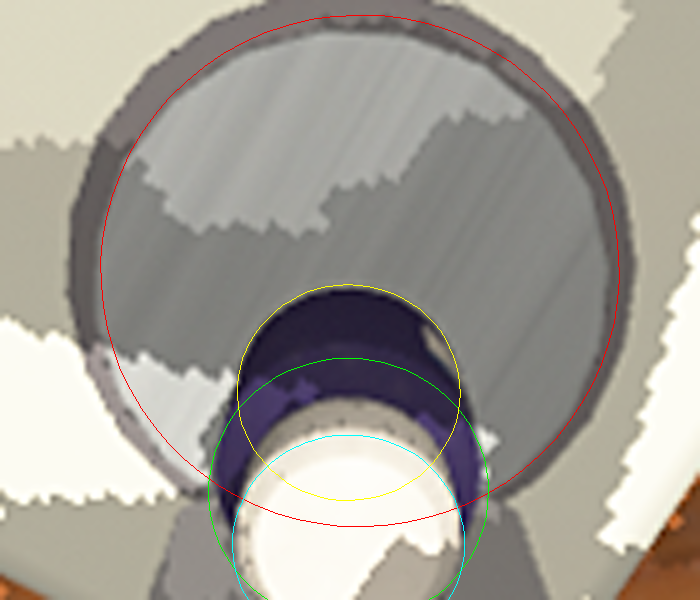

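```bash
python3 -m inch '0 -0.1 0 0 0.83; 0 -0.2 0 0 0.83; 0 -0.3 0 0 0.83; 0 -0.4 0 0 0.83; 0.03 -0.5 0 0 0.83; 0.03 -0.6 0 0 0.83; 0.03 -0.7 0 0 0.83; 0.03 -0.8 0 0 0.83; 0.03 -0.9 0 0 0.83; 0.03 -1 0 0 0.83; 0.03 -1.1 0 0 0.83; 0.03 -1.2 0 0 0.83; 0.03 -1.25 0 0 0.83; 0.03 -1.25 0 0 0.83'
cat > look.py <<'E'
import sys
from h import *
n=sys.argv[1]
o=robot.get_obs(); pos,rot=o["tool_pos"],o["ee_rot"]; print(o["time"],pos,rot,o["wrist_force"])
im,d=robot.snapshot("wrist"); cv2.imwrite(f"pics/w{n}.png",im)
pan=(.509,.2365)
ex=np.array([np.cos(rot[2]),np.sin(rot[2])]);ey=np.array([ex[1],-ex[0]])
b=pos[:2]-.0198*ey
overlay(im,f"pics/w{n}o.png",[(pan,.032,.038,(0,0,255)),(b,.014,.038,(0,255,255))],pos,rot,255,145,395,265)
print(tool([*pan,.038],pos,rot))
p,d=robot.snapshot("scene");c=p[145:245,220:340]; cv2.imwrite(f"pics/s{n}z.png",cv2.resize(c,None,fx=6,fy=6,interpolation=cv2.INTER_CUBIC))
E
python3 look.py 7
```

```text
time: 6.37
tool_pos: [0.5274, 0.2478, 0.0048]
ee_rot: [-3.141, 0.001, 2.17]
wrist_force: [1.0, 0.1, 1.2]
width: 0.0161
6.3667 [0.52739435 0.24778572 0.00481118] [-3.14119870e+00  5.18748030e-04  2.17027134e+00] [0.97920629 0.08775904 1.17745472]
[  1.04319404 -21.56754276 -33.18087156]
```

View pics/w7o.png

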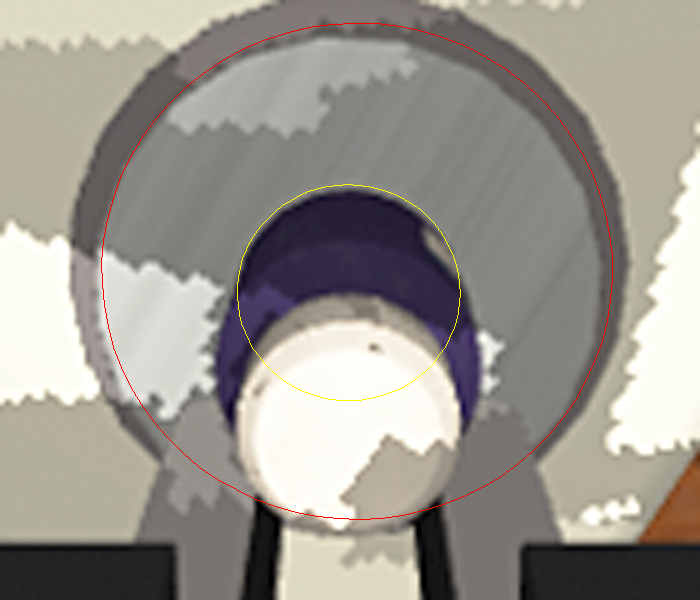

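View pics/s7z.png

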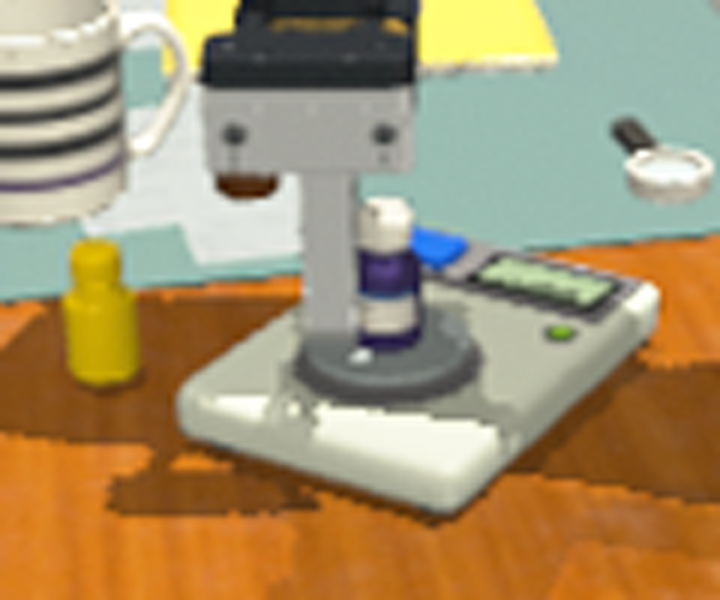

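```bash
python3 -m inch '0 0.1 0 0 0.83; 0 0.2 0 0 0.83; 0 0.35 0 0 0.83; 0 0.6 0 0 0.83; 0 1 0 0 0.83; 0 1.6 0 0 0.83; 0 2.2 0 0 0.83; 0 2.5 0 0 0.83; 0 2.5 0 0 0.83'
python3 look.py 8
```

```text
time: 7.22
tool_pos: [0.5489, 0.2624, 0.0047]
ee_rot: [-3.142, 0.001, 2.17]
wrist_force: [0.6, -0.2, 0.6]
width: 0.0159
7.2167 [0.54885752 0.26238562 0.00469443] [-3.14150245e+00  5.85995751e-04  2.17046848e+00] [ 0.57545649 -0.21064134  0.61848337]
[  1.10582739 -47.51532449 -33.30193714]
```

View pics/w8.png

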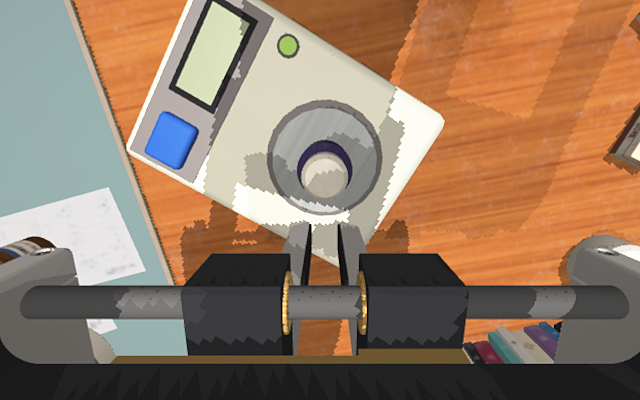

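View pics/w8o.png

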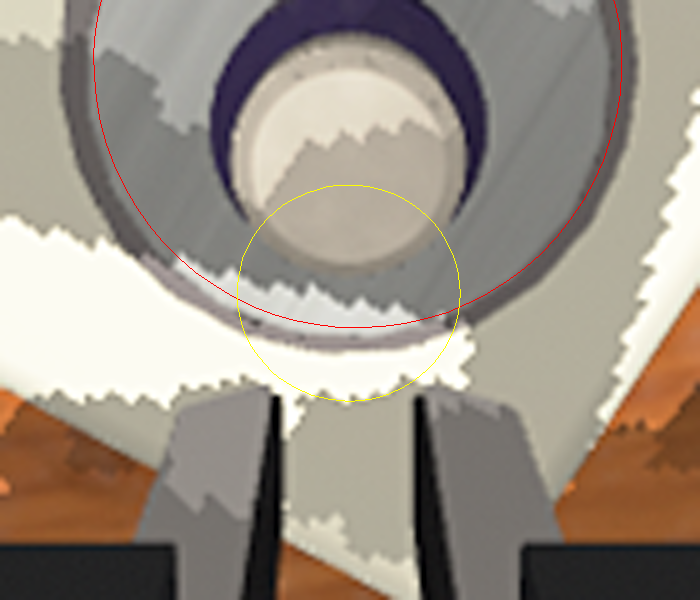

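View pics/s8z.png

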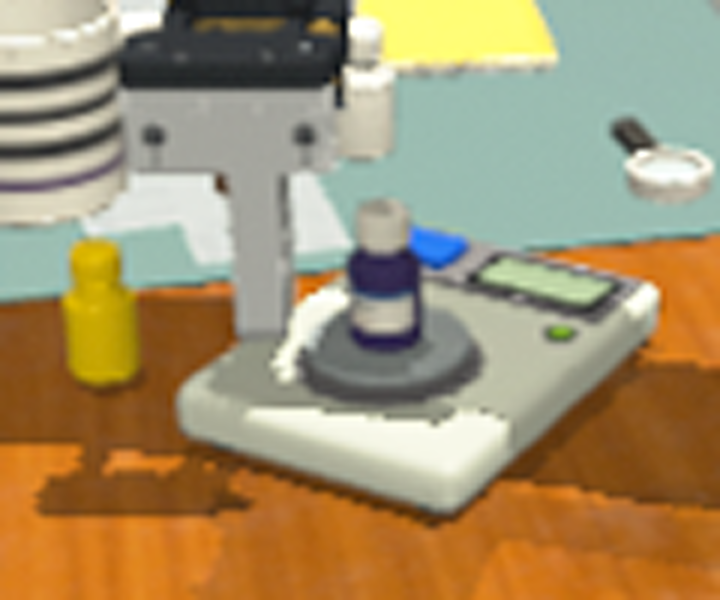

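```bash
python3 - <<'E'
from h import *
im=cv2.imread("pics/w8.png"); c=im[93:223,260:390]; cv2.imwrite("pics/w8z.png",cv2.resize(c,None,fx=6,fy=6,interpolation=cv2.INTER_CUBIC)[:600+180])
E
python3 - <<'E'
import cv2; i=cv2.imread("pics/w8z.png"); i=cv2.resize(i,(600,600)); cv2.imwrite("pics/w8zz.png",i)
E
```

```text
(no output)
```

View pics/w8zz.png

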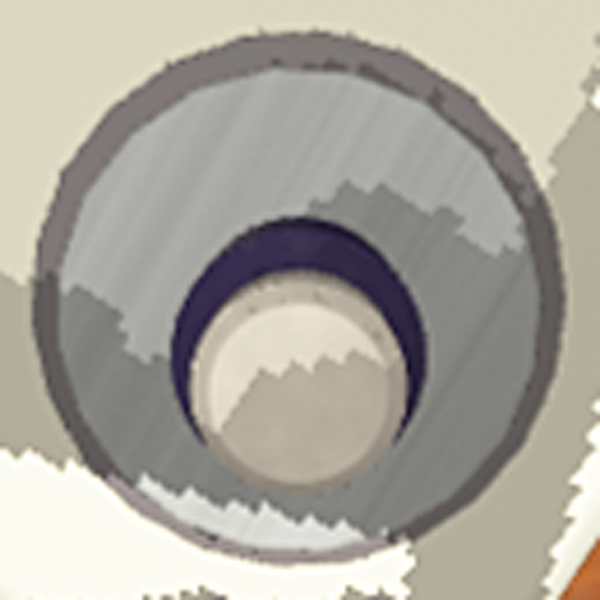

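Run:
```python
from h import *
pos=np.array([0.54885752,0.26238562,0.00469443]);rot=[-3.14150245e+00,5.85995751e-04,2.17046848e+00]
s=600/130
def z(x,y): return 260+(x+.5)/s-.5,93+(y+.5)/s-.5
for dz in (0,.003):
  pan=np.mean([wp(*z(*q),.038-dz,pos,rot) for q in [(58,310),(540,310),(299,68),(299,552)]],0)
  capt=np.mean([wp(*z(*q),.093-dz,pos,rot) for q in [(190,384),(407,384),(298,278),(298,490)]],0)
  bt=wp(*z(298,216),.078-dz,pos,rot); bl=wp(*z(170,345),.070-dz,pos,rot); br=wp(*z(426,345),.070-dz,pos,rot)
  for n,P in [("pan",pan),("cap",capt),("bodyfar",bt),("bl",bl),("br",br)]: print(n,P.round(4),tool(P,pos,rot).round(2))
  print("cap-pan scale/world",(capt-pan)*1e3)
```

```text
pan [0.5104 0.2362 0.038 ] [  0.09 -46.55 -33.3 ]
cap [0.5107 0.2363 0.093 ] [-4.000e-02 -4.627e+01 -8.830e+01]
bodyfar [0.4984 0.2279 0.078 ] [-5.000e-02 -6.111e+01 -7.330e+01]
bl [0.518  0.2244 0.07  ] [-14.04 -46.91 -65.29]
br [0.5023 0.2475 0.07  ] [ 13.93 -46.89 -65.31]
cap-pan scale/world [ 0.28894417  0.08313404 55.        ]
pan [0.5107 0.2364 0.035 ] [  0.09 -46.21 -30.3 ]
cap [0.5111 0.2366 0.09  ] [-4.000e-02 -4.577e+01 -8.530e+01]
bodyfar [0.4985 0.228  0.075 ] [-5.000e-02 -6.097e+01 -7.030e+01]
bl [0.5185 0.2244 0.067 ] [-14.32 -46.5  -62.29]
br [0.5024 0.2479 0.067 ] [ 14.2  -46.49 -62.31]
cap-pan scale/world [ 0.4150287   0.16730641 55.        ]
```

Run:
```python
from h import *
p,d=robot.snapshot("scene"); cv2.imwrite("pics/s9.png",p)
f=10;u0,v0,u1,v1=262,172,312,218
c=cv2.resize(p[v0:v1,u0:u1],None,fx=f,fy=f,interpolation=cv2.INTER_CUBIC)
def dr(ctr,r,z,col):
    q=np.array([px("scene",P) for P in circ(ctr,r,z)]); q=(q-[u0,v0]+.5)*f-.5; cv2.polylines(c,[q.round().astype(int)],True,col,1)
pan=(.5095,.2364)
dr(pan,.032,.038,(0,0,255));dr(pan,.014,.038,(0,255,255));dr(pan,.0105,.093,(0,255,0))
cv2.imwrite("pics/s9z.png",c)
```

```text
(no output)
```

View pics/s9z.png

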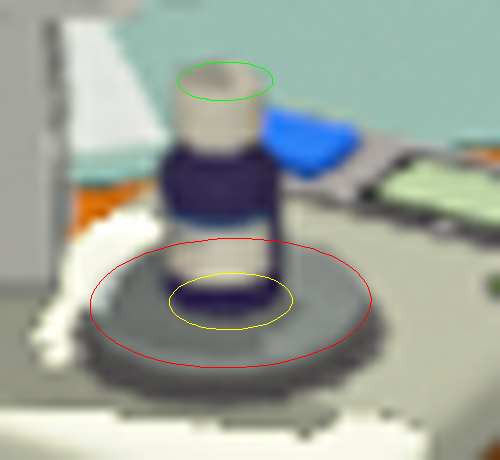

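```bash
python3 -m inch '0 0.2 -1 0 0.83; 0 0.2 -3 0 0.83; 0 0.2 -6 0 0.83; 0 0.2 -9 0.05 0.9; 0 0 -12 0.15 1; -1 -0.5 -12 0.27 1; -2 -1.2 -12 0.39 1; -3 -1.9 -12 0.51 1; -4 -2.6 -12 0.63 1; -5 -3.2 -12 0.75 1; -6 -3.9 -12 0.87 1; -7 -4.5 -12 0.99 1; -8 -5.2 -12 1.11 1; -9 -5.8 -12 1.23 1; -9.3 -6 -12 1.35 1; -9.3 -6 -12 1.47 1; -9.3 -6 -12 1.59 1; -9.3 -6 -12 1.71 1; -9.3 -6 -12 1.77 1; -9.3 -6 -12 1.77 1'
python3 - <<'E'
from h import *
for _ in range(1):
    o=robot.get_obs(); print(o["time"],o["tool_pos"],o["ee_rot"],o["width"],o["qvel"].round(3))
    p,d=robot.snapshot("wrist"); cv2.imwrite("pics/w10.png",p); np.save("pics/w10.npy",d)
p,d=robot.snapshot("top"); cv2.imwrite("pics/t10.png",p)
c=p[150:230,265:365]; cv2.imwrite("pics/t10z.png",cv2.resize(c,None,fx=7,fy=7,interpolation=cv2.INTER_CUBIC))
p,d=robot.snapshot("scene"); cv2.imwrite("pics/s10.png",p)
E
```

```text
time: 9.03
tool_pos: [0.5511, 0.1513, 0.1257]
ee_rot: [3.141, -0.0, 0.399]
wrist_force: [-0.3, -0.3, -0.6]
width: 0.0004
9.0333 [0.55111665 0.15131178 0.12570075] [ 3.14072761e+00 -2.81732532e-04  3.99274435e-01] 0.00038582678422246873 [-0.001  0.003  0.001 -0.002 -0.001 -0.088]
```

View pics/w10.png

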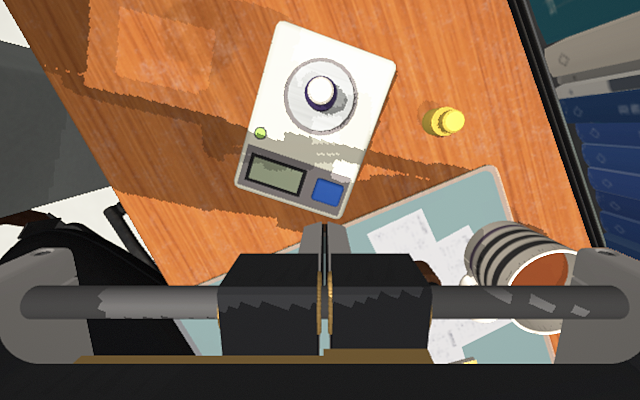

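View pics/t10z.png

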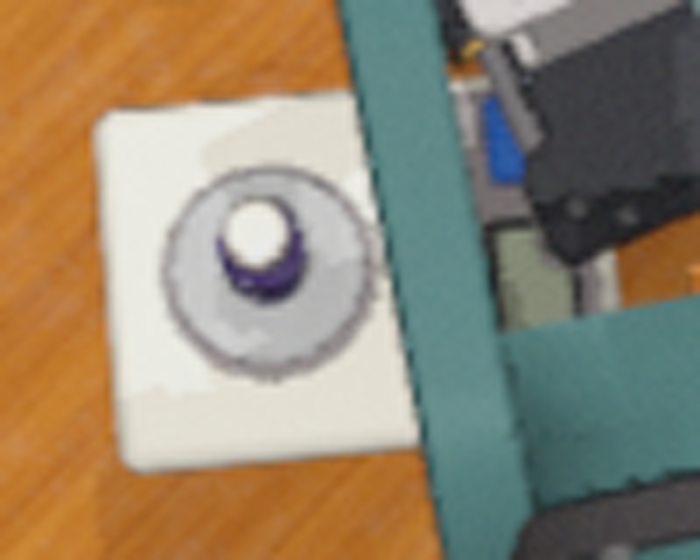

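View pics/s10.png

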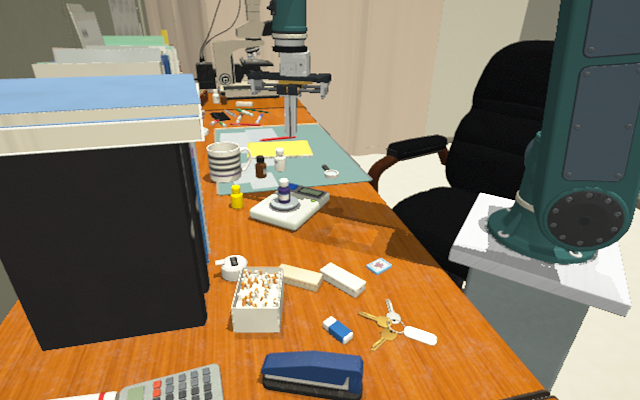

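Run:
```python
from h import *
def z(x,y): return 265+(x+.5)/7-.5,150+(y+.5)/7-.5
W=lambda q,h:w("top",*z(*q),h)
pan=np.mean([W((165,270),.038),W((372,270),.038),W((268,168),.038),W((268,373),.038)],0)
print("top pan",pan,"cap",W((256,234),.093),"foot edge",W((268,303),.038)+[.014,0,0])
pos=np.array([0.55111665,0.15131178,0.12570075]);rot=[3.14072761e+00,-2.81732532e-04,3.99274435e-01]
im=cv2.imread("pics/w10.png")
b=(.5105,.2364)
overlay(im,"pics/w10o.png",[((.5098,.2366),.032,.038,(0,0,255)),(b,.014,.078,(0,255,0)),(b,.0105,.093,(255,0,255))],pos,rot,270,40,370,140,f=6)
print("key",tool([.552,.152,.035],pos,rot), wp(328,193,.035,pos,rot))
```

```text
top pan [0.50890117 0.23713582 0.038     ] cap [0.50957214 0.23734867 0.093     ] foot edge [0.51176318 0.23731842 0.038     ]
key [ 1.0558607  -0.36914486 90.70076568] [0.55511747 0.15153794 0.035     ]
```

View pics/w10o.png

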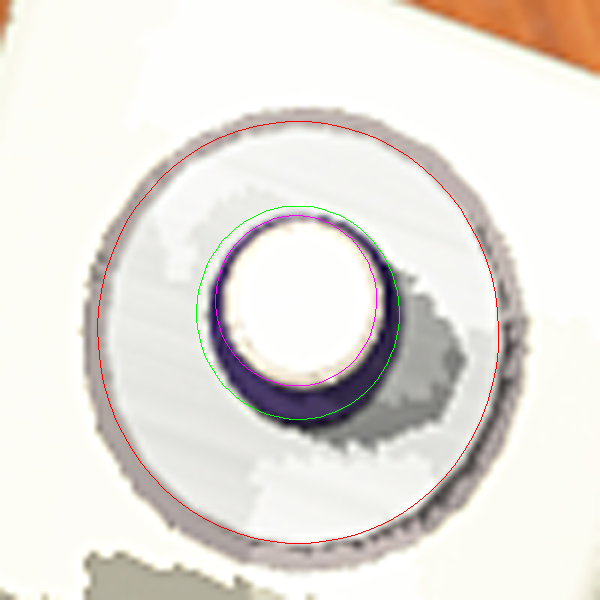

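```bash
python3 -m inch '0.1 0 2 0 1; 0.2 0 5 0 1; 0.2 0 8 0 1; 0.2 0 10 0 1; 0.2 0 11.3 0 1; 0.2 0 12 0 1; 0.2 0 12.3 0 1; 0.2 0 12.5 0 1; 0.2 0 12.5 0 1'
python3 - <<'E'
from h import *
o=robot.get_obs(); print(o["time"],o["tool_pos"],o["ee_rot"],o["wrist_force"])
p,d=robot.snapshot("wrist"); cv2.imwrite("pics/w11.png",p)
p,d=robot.snapshot("scene"); cv2.imwrite("pics/s11z.png",cv2.resize(p[140:230,240:360],None,fx=6,fy=6,interpolation=cv2.INTER_CUBIC))
E
```

```text
time: 9.93
tool_pos: [0.5536, 0.1522, 0.0011]
ee_rot: [3.14, -0.001, 0.402]
wrist_force: [-0.1, -0.0, 0.3]
width: 0.0002
9.9333 [0.55359722 0.15217968 0.00109749] [ 3.14048786e+00 -1.28594963e-03  4.02103191e-01] [-0.13188371 -0.03078874  0.29397636]
```

View pics/w11.png

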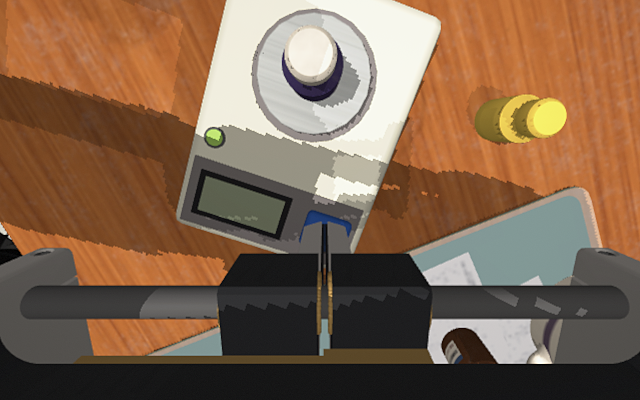

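View pics/s11z.png

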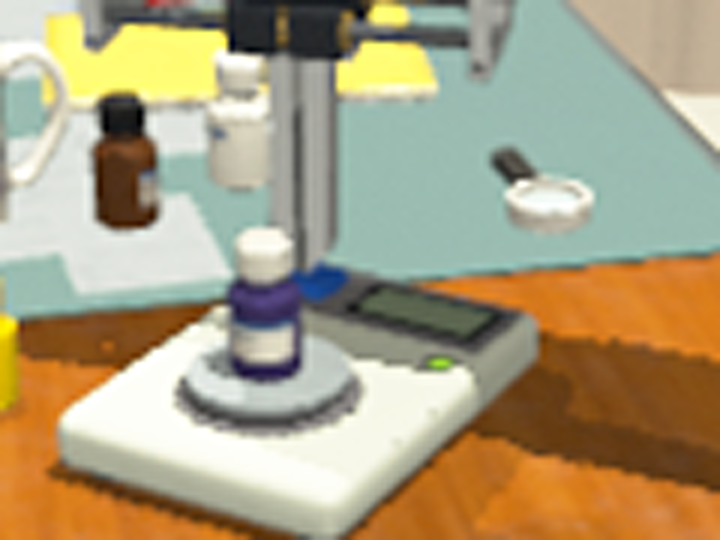

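```bash
python3 -m inch '0 0 0.3 0 1; 0 0 0.5 0 1; 0 0 0.6 0 1; 0 0 0.7 0 1; 0 0 0.8 0 1; 0 0 0.85 0 1; 0 0 0.9 0 1; 0 0 0.95 0 1; 0 0 0.95 0 1'
python3 - <<'E'
from h import *
o=robot.get_obs(); print(o["time"],o["tool_pos"],o["wrist_force"])
p,d=robot.snapshot("scene"); cv2.imwrite("pics/s12z.png",cv2.resize(p[140:230,240:360],None,fx=6,fy=6,interpolation=cv2.INTER_CUBIC))
E
```

```text
time: 10.78
tool_pos: [0.5546, 0.1524, -0.0067]
ee_rot: [3.14, -0.004, 0.402]
wrist_force: [-0.2, -0.4, 5.9]
width: 0.0005
10.7833 [ 0.55462654  0.15235454 -0.00665948] [-0.17518945 -0.36985363  5.91469031]
```

View pics/s12z.png

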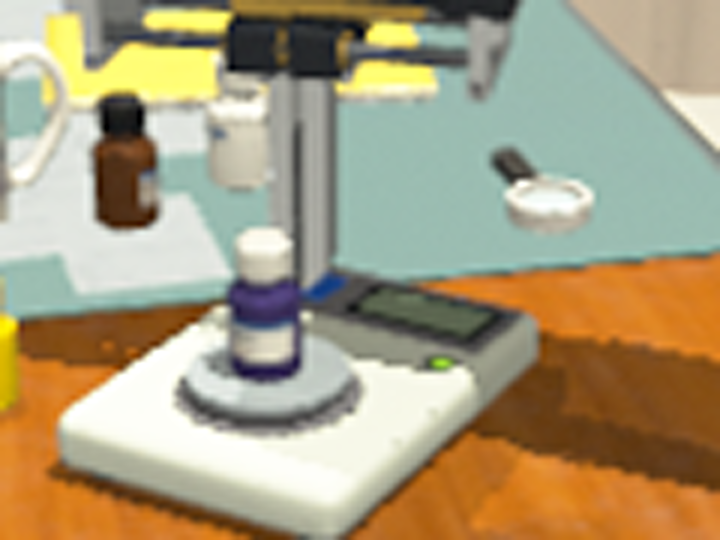

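```bash
python3 -m inch '0 0 0.2 0 1; 0 0 0.25 0 1; 0 0 0.3 0 1; 0 0 0.35 0 1; 0 0 0.4 0 1; 0 0 0.4 0 1; 0 0 0.4 0 1'
python3 - <<'E'
from h import *
o=robot.get_obs(); print(o["time"],o["tool_pos"],o["wrist_force"])
p,d=robot.snapshot("scene"); cv2.imwrite("pics/s13z.png",cv2.resize(p[140:230,240:360],None,fx=6,fy=6,interpolation=cv2.INTER_CUBIC))
p,d=robot.snapshot("wrist"); cv2.imwrite("pics/w13.png",p[180:280,260:400].repeat(5,0).repeat(5,1))
o=robot.get_obs(); print(o["time"],o["tool_pos"],o["wrist_force"])
E
```

```text
time: 11.42
tool_pos: [0.5548, 0.1524, -0.007]
ee_rot: [3.139, -0.005, 0.402]
wrist_force: [-5.8, -1.7, 15.9]
width: 0.0001
11.4167 [ 0.5547696   0.15237264 -0.00697201] [-5.80254434 -1.69578114 15.85115712]
11.5167 [ 0.55478469  0.15238565 -0.00694047] [-6.9709939  -1.01064782 16.25314543]
```

View pics/s13z.png

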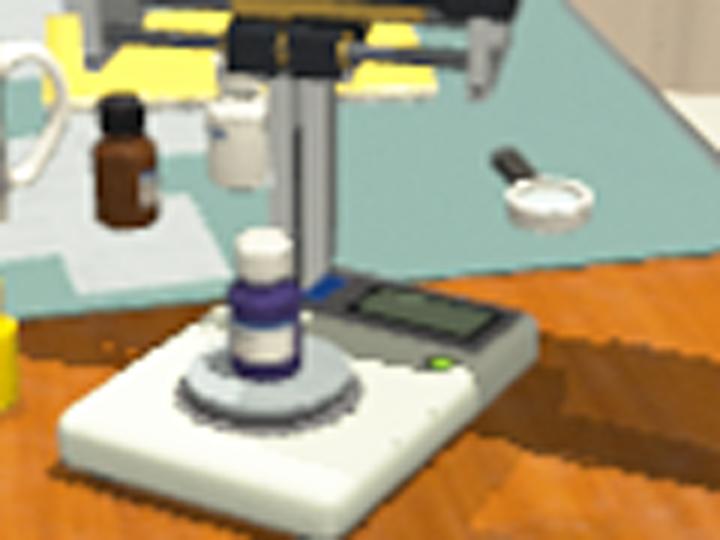

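View pics/w13.png

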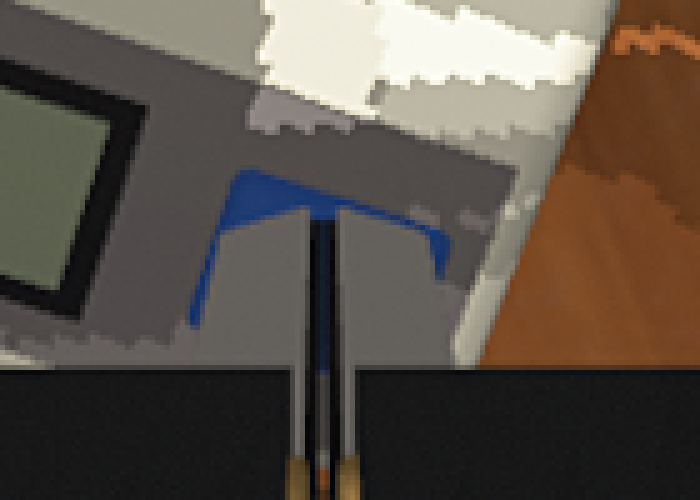

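```bash
python3 -m inch '0 0 -0.1 0 1; 0 0 -0.4 0 1; 0 0 -0.8 0 1; 0 0 -1.5 0 1; 0 0 -3 0 1; 0 0 -5 0 1; 0 0 -8 0 1; 0 0 -11 0 1; 0 0 -13 0 1; 0 0 -13 0 1; 0 0 -13 0 1; 0 0 -13 0 1'
python3 - <<'E'
from h import *
o=robot.get_obs(); pos,rot=o["tool_pos"],o["ee_rot"]; print(o["time"],pos,rot,o["wrist_force"])
im,d=robot.snapshot("wrist"); cv2.imwrite("pics/w14.png",im); np.save("pics/w14.npy",d)
b=(.5105,.2364)
overlay(im,"pics/w14o.png",[((.5098,.2366),.032,.038,(0,0,255)),(b,.0105,.093,(255,0,255))],pos,rot,270,40,370,140,f=6)
M=robot.camera_info("wrist"); R=Rn.from_euler("xyz",rot).as_matrix()
for (u,v) in [(326,188),(330,190),(328,194),(322,192),(300,192)]:
    p=np.linalg.solve(M["K"],[u,v,1])*d[v,u]; print(u,v,(R@(M["mount"][:3,:3]@p+M["mount"][:3,3])+pos).round(4))
p,d=robot.snapshot("top"); cv2.imwrite("pics/t14.png",p)
p,d=robot.snapshot("scene"); cv2.imwrite("pics/s14.png",p); cv2.imwrite("pics/s14z.png",cv2.resize(p[140:230,240:360],None,fx=6,fy=6,interpolation=cv2.INTER_CUBIC))
E
```

```text
time: 12.52
tool_pos: [0.5532, 0.1522, 0.1212]
ee_rot: [3.14, -0.002, 0.402]
wrist_force: [0.6, -0.4, -0.3]
width: 0.0004
12.5167 [0.55315594 0.15220971 0.12124198] [ 3.14008948e+00 -1.77232609e-03  4.02253361e-01] [ 0.63277823 -0.41295437 -0.30421391]
326 188 [0.5527 0.1577 0.037 ]
330 190 [0.5575 0.1571 0.0354]
328 194 [0.5571 0.1527 0.0367]
322 192 [0.5508 0.1519 0.0351]
300 192 [0.5301 0.142  0.0304]
```

View pics/w14.png

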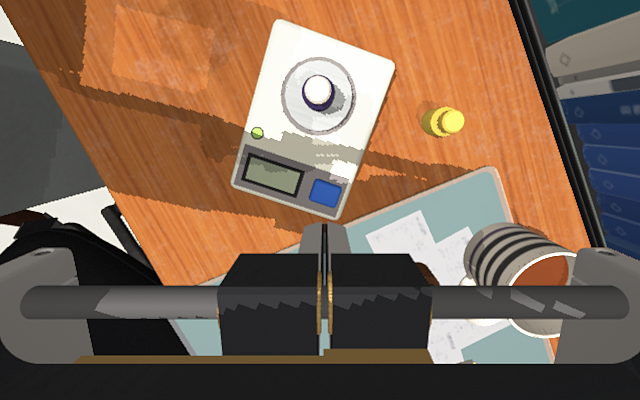

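View pics/w14o.png

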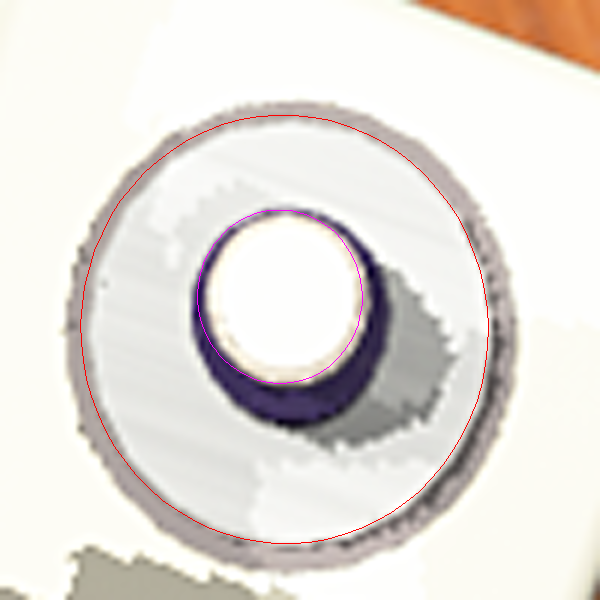

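View pics/s14z.png

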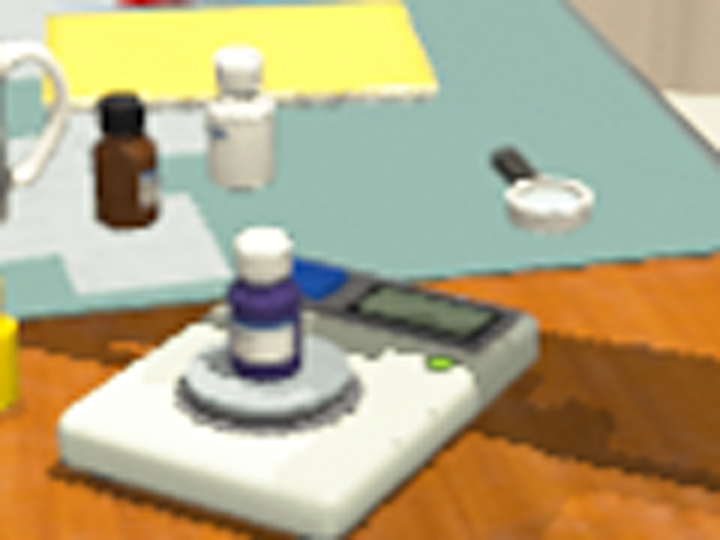

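```bash
python3 -c "
from bench import robot
o=robot.get_obs(); print(o['qvel'].round(3)); print(robot.close_job())"
```

```text
[ 0.001 -0.002 -0.007 -0.002 -0.001 -0.   ]
the job is handed in; nothing more can be done
None
```

I pushed the purple bottle about 20 mm to the middle of the pan, low down with the two open fingertips. I didn't pinch or lift it. Then I pressed the blue key down to its stop (about 16 N), let it come back up, moved the arm clear and handed the job in at about 12.7 s of the 45 s.

**Last checks**
- **Bottle:** it stands upright by itself. The wrist and top views, taken before the key press, put its cap within about 1 mm of the pan's middle. The last wrist and scene pictures show no shift since.
- **Key:** its top measures 35–37 mm above the desk, so it is back up.
- **Other things:** the bottles, loupe and yellow look-alike in the last close-up look unmoved. I didn't measure any of the bystanders against the start, and the slide packs and cassette were not in that close-up.

**What disagreed**
- **Finger length:** the visible finger ends sat about 40 mm above the reported tool point. A slow descent below the scale's top met no contact, so I corrected every height for this.
- **Bottle position:** the top view's estimate from the foot edge read up to 3 mm off the middle. The scene camera drew the foot 1–2 pixels off the expected outline. I trusted the cap positions and the finger contact instead.

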